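# Move a clean copper plate with a spatula

## Robot

A 6-joint arm with a two-finger parallel gripper is mounted at the origin on a cart in front of the work surface, level with it; the furniture and walls round the work are solid. World frame = base frame: x ahead of the robot, y to its left, z up, the work surface at z = 0. Lengths are in mm, angles in rad, forces in N, time in s.
With the tool pointing down it reaches from about 425 to 950 mm from the base axis. Payload 3.5 kg.
Tool frame: the origin (TCP) lies at the very end of the fingers, on their centre line; the grasp point (between the pads) lies 19 mm behind it; z points along the fingers, y is the line along which they close (so a half turn about z gives the same grasp; the last joint's range is limited). The gripper opens to 85 mm and grips with 20 to 120 N. Pads are 22 mm wide; open, the fingers measure 114 mm over their backs; the gripper's body (76 mm by 85 mm) begins 54 mm behind the grasp point. The pads swing forward as they close: fully open they stand 13 mm farther back than shut.
Start: joints at [-1.256, 0.286, 1.577, -0, 1.279, -0.15], TCP at [302.585, -603.364, 231.325] pointing down, gripper open.
Joint ranges: [-2.77, 2.77], [-0.9, 2.22], [0.21, 2.48], [-1.53, 4.67], [0.24, 2.81], [-2.84, 2.84]. Speed limits (rad/s): [2.79, 2.79, 3.14, 3.14, 3.14, 3.14].

## Interface

Orientations are given as [roll, pitch, yaw] about the fixed x, y, z axes, in that order (R = Rz(yaw) Ry(pitch) Rx(roll)).
In Python, from bench import sense, read_camera, job_done, trace, place_of gives the robot as it stands.
- The arm moves only by the tool servo_tool, never from a script. Its argument "motion" is a list of rows, each an object with "travel": the shift along the tool's x, y, z in mm, a list of three; "dr": the turn, a rotation vector about the tool's x, y, z in rad, a list of three; "grip": the opening, from 0 (shut) to 1 (fully open). In form: [{"travel": [x, y, z], "dr": [rx, ry, rz], "grip": grip}, ...]. A call has 1 to 5 rows; each row is the pose to reach, as a shift and turn from the pose commanded when the call began, along the tool's axes at that moment; what a row does not reach only later rows make up. A row lasts 1/10 s, in which the tool goes at most 50 mm and 8.59 degrees, less where a joint would pass 70% of its speed; a pose out of reach is approached as far as the arm can. A call with a gripper value outside its range is refused whole. The fingers move at their own pace and stop on an object; "squeeze" is the grip in N (left out, the last holds). Time passes only in rows, so rows that repeat a pose let the fingers close. It gives the time, the measured TCP pose, the force, the opening and the grip force at its end, in the units of the state.
- sense(): the state, without advancing time (a new reading comes with each control period).
- read_camera(name): name is "scene" or "top" or "wrist"; returns a dict with "image" (400x640x3 uint8, red, green, blue), "fx", "fy", "cx", "cy" (pixels), "rvec" (rotation vector, rad) and "tvec" (3), from world to camera coordinates, as OpenCV has them. Camera axes: x right, y down, z forward; pixel columns grow to the right and rows downward; lengths in mm; the calibration is good to about 2 mm. The wrist camera is an equidistant fisheye: a pixel r from the principal point sees the ray r / f radians off the axis. A picture is of the moment at which its call begins. There is no depth.
- job_done(): hands the job in; it is judged then, once.
Trained networks look in a picture, given as the dict that the camera call returned (one of the last four; its "shot" number tells which), for a name from the list of things; names that differ only in an ending like _2 or _b are one class to them, and where a whole thing is asked for, a point or a joint stands for the part that bears it (a point fixed in the world has none). Each returns a list of dicts, best first, with "score" (0 to 1); they miss things now and then, are a little off and sometimes report something else, mostly with a low value. They report only what shows in the picture. A call takes as long as a camera call.
- trace(label, picture): "region" (400x640 bool, what is visible of it) and "extent" ([left, top, right, bottom] in pixels, round what is visible of it).
- place_of(label, picture): "at" ([column, row] in pixels: a listed point, or the origin of a listed thing).
The state is a dict: "clock": time; "qpos": joint angles; "joint_vel": joint speeds; "joint_efforts": joint torques, N m; "tcp_pos": TCP position; "orientation": TCP orientation; "force": force on the tool from outside, world axes, zero at the start; "moment": the same for the moment, N m; "grip_width": finger opening in mm; "finger_force": force on a finger pad.
Only numpy, scipy, OpenCV 4.12 (cv2) and the standard library are available. Lean on these libraries where they do the work, as an engineer would, in place of code of your own. Each camera call takes 0.05 s, during which the arm holds its last target. There are 200 camera calls.

## Task

The copper sample plate must keep its clean faces, so do not touch it with the gripper: take the spatula by its upright grip, slide its blade under the copper plate between the rails, lift the plate clear and set it down flat, centred and square, on the empty rest with the blue rails. Then draw the spatula out from under the plate and from the rest and leave it standing flat on the trolley, grip up. Leave the steel plate where it lies.

Things in the scene. Friction and masses are not known exactly. Their poses are not given: they have to be found in the camera images.
- spatula: loose spatula, 0.16 kg: flat dark steel blade with an upright black grip, orange on top, over its rear end; stands flat on its blade on the trolley. Origin: on the blade's underside, below the grip's middle; x forward along the blade, z up. Grip 28 mm along x, 22 mm along y (grasp across y from above, about 50 mm up), from 13 to 78 mm high; collar 36 x 28 mm below it
- spatula_tip (a point): middle of the blade's front edge. The blade is 44 mm wide (last 18 mm: 32 mm or more), 2.5 mm thick, and runs from 20 mm behind to 110 mm ahead of the spatula's origin. A plate rides well with its centre 75 mm ahead of that origin
- copper_plate: loose bare reddish copper plate, 76 (its x) x 96 (its y) x 4 mm, about 0.26 kg, flat across the rails of a grey rest that is shaped just like the blue one: its underside is 18 mm above the trolley. Origin: centre of its underside; z up, x along the rails within 3 degrees, centred within 5 mm. This is the one to move
- steel_plate: loose bare grey steel plate, 76 (its x) x 96 (its y) x 4 mm, about 0.22 kg, flat across the rails of a grey rest that is shaped just like the blue one: its underside is 18 mm above the trolley. Origin: centre of its underside; z up, x along the rails within 3 degrees, centred within 5 mm. It stays where it is
- rest_blue: fixed support 80 x 108 mm: 3 mm black base plate with two blue rails along its x, 80 mm long, tops 18 mm above the trolley. The channel between them (y -33 to +33 mm, from 3 to 18 mm high) is open at both ends. Origin: centre of its underside; x roughly away from the robot, z up. Empty; the copper plate goes here. One of three rests side by side, order varies

How it is judged:
By the outcome, as a careful person would: the job done as asked, in the order asked, and still so for the second after the job is handed in, with the robot touching nothing.
It also fails if it takes over 58 s, if anything falls off the work surface, if the arm or the gripper's body presses on something with over 40 N, if the wrist force passes 120 N, or if a joint passes its speed limit or range.

## Working session

There is one attempt and no reset: what is moved stays moved. The work goes in short steps, Python scripts to look and compute and a tool call to move; the robot and the scene stay as the last step left them, time stands still between calls to the robot, and variables do not carry over. Pictures are saved under pics/ and viewed, at most 10 in all, crops included, and the job is handed in when it is done.

Besides the shell and the picture viewer there is one more tool, called as a command line: name --argument value ..., lists and objects as JSON in quotes. servo_tool: Moves the arm, as the interface text tells. Its arguments: {"type":"object","properties":{"motion":{"type":"array","items":{"type":"object","properties":{"travel":{"type":"array","items":{"type":"number"}},"dr":{"type":"array","items":{"type":"number"}},"grip":{"type":"number"}}}},"squeeze":{"type":"number"}},"required":["motion"]}

```bash
mkdir -p pics; cat > h.py <<'E'
import numpy as np, cv2
from bench import sense, read_camera, job_done, trace, place_of
from scipy.spatial.transform import Rotation as R
def ray(p,uv):
    Rm=cv2.Rodrigues(np.array(p["rvec"],float))[0]; t=np.array(p["tvec"],float).ravel()
    d=np.array([(uv[0]-p["cx"])/p["fx"],(uv[1]-p["cy"])/p["fy"],1.])
    return -Rm.T@t, Rm.T@d
def onz(p,uv,z):
    c,d=ray(p,uv); return c+d*(z-c[2])/d[2]
def proj(p,X):
    return cv2.projectPoints(np.array(X,float).reshape(-1,1,3),np.array(p["rvec"],float),np.array(p["tvec"],float),np.array([[p["fx"],0,p["cx"]],[0,p["fy"],p["cy"]],[0,0,1.]]),None)[0].reshape(-1,2)
def save(p,n,crop=None,k=1):
    im=p["image"][:,:,::-1]
    if crop: im=im[crop[1]:crop[3],crop[0]:crop[2]]
    cv2.imwrite("pics/"+n,cv2.resize(im,None,fx=k,fy=k,interpolation=cv2.INTER_CUBIC))
E
python3 - <<'E'
from h import *
s=sense(); print(s)
for n in("top","scene"):
    p=read_camera(n); save(p,n+"0.png"); print(n,p["fx"],p["cx"],ray(p,(320,200)))
    for l,z in(("spatula",0),("spatula_tip",1),("copper_plate",18),("steel_plate",18),("rest_blue",0)):
        for r in place_of(l,p)[:2]: print(l,r["score"],np.round(r["at"],1),np.round(onz(p,r["at"],z),1))
E
```

```text
{'clock': 0.0, 'qpos': array([-1.25599254e+00,  2.87208206e-01,  1.57818916e+00, -1.67420741e-05,
        1.27860959e+00, -1.50031934e-01]), 'joint_vel': array([-7.37192530e-05,  1.62783965e-03,  2.30848677e-03, -5.90867932e-05,
        3.50711567e-05, -4.42335341e-04]), 'joint_efforts': array([-1.86715215e-04, -4.05980194e+01, -2.92625141e+01, -2.24439264e-04,
        5.82091743e-03,  3.90500304e-06]), 'tcp_pos': array([ 302.3814281 , -602.73745157,  229.91224122]), 'orientation': array([-3.13920308e+00, -3.45023992e-04,  4.64840150e-01]), 'force': array([ 0.47350057, -0.41043068,  0.39680338]), 'moment': array([-0.00450618, -0.00696594,  0.01742414]), 'finger_force': 0.0, 'grip_width': 85.16025325678768}
top 491.16909911655506 318.5718295286886 (array([ 303.2982301 , -232.20634791, 1066.61254194]), array([ 0.23050653, -0.03049471, -0.9726552 ]))
spatula 0.8 [335.9 277.9] [ 380.8 -280.3    0. ]
spatula_tip 0.82 [295.4 248.9] [ 452.8 -200.     1. ]
copper_plate 0.65 [242.4 165. ] [ 650.8 -102.1   18. ]
steel_plate 0.73 [381.1 200.5] [ 535.8 -398.2   18. ]
steel_plate 0.69 [240.4 163.6] [654.5 -97.9  18. ]
rest_blue 0.68 [302.9 180.1] [ 606.2 -232.5    0. ]
scene 500.7098993491864 323.14423803642586 (array([ -81.00788642, -590.14694984,  589.00361262]), array([ 0.68502087,  0.40786972, -0.60371551]))
spatula 0.86 [306.1 284.9] [ 383.  -284.9    0. ]
spatula_tip 0.95 [293.4 243.2] [ 455.6 -214.8    1. ]
copper_plate 0.9 [298.5 165.6] [ 647.9 -105.8   18. ]
steel_plate 0.87 [415.  246.3] [ 532.5 -408.4   18. ]
rest_blue 0.82 [346. 204.] [ 600.4 -242.5    0. ]
```

View pics/top0.png

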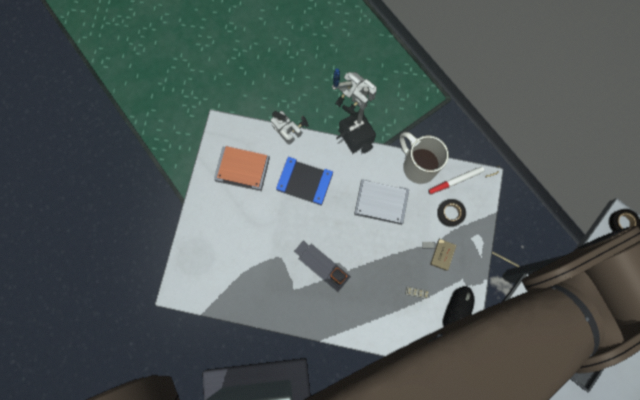

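View pics/scene0.png

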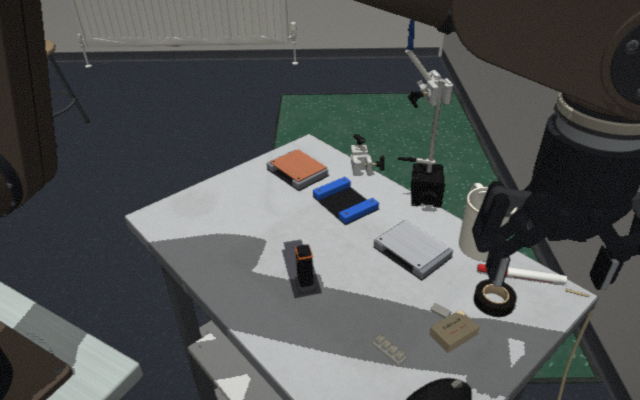

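The top view shows the copper plate at (242,166), the blue rest at (305,180), the steel plate at (382,201), and the spatula with its grip near (339,274) and tip near (300,246). The scene view agrees: copper (298,167), blue (346,200), steel (413,247), grip (304,265). Next I'll get orientations from the traced regions.

```bash
cat >> h.py <<'E'
def rect(p,label,z):
    out=[]
    for t in trace(label,p)[:2]:
        m=np.array(t["region"]).astype(np.uint8)
        cs=max(cv2.findContours(m,cv2.RETR_EXTERNAL,cv2.CHAIN_APPROX_NONE)[0],key=cv2.contourArea).reshape(-1,2)
        W=np.array([onz(p,c,z)[:2] for c in cs],np.float32)
        out.append((round(t["score"],2),t["extent"],cv2.minAreaRect(W)))
    return out
E
python3 - <<'E'
from h import *
for n in("top","scene"):
    p=read_camera(n)
    for l,z in(("copper_plate",21),("steel_plate",21),("rest_blue",16),("spatula",2)):
        for r in rect(p,l,z): print(n,l,r)
w=read_camera("wrist"); save(w,"w0.png"); print({k:w[k] for k in w if k!="image"})
E
```

```text
top copper_plate (0.88, [214.8, 145.6, 265.0, 188.2], ((646.85498046875, -100.45922088623047), (95.78861999511719, 77.05123138427734), 71.49457550048828))
top steel_plate (0.95, [358.9, 179.3, 405.8, 221.5], ((534.2633056640625, -397.7980651855469), (96.34396362304688, 75.62066650390625), 70.78064727783203))
top rest_blue (0.63, [278.2, 156.7, 329.3, 204.3], ((599.481689453125, -234.6615447998047), (109.70028686523438, 82.83333587646484), 63.39689636230469))
top spatula (0.7, [294.3, 243.8, 352.5, 293.6], ((412.0949401855469, -250.84922790527344), (128.9885711669922, 43.786109924316406), 43.66729736328125))
scene copper_plate (0.75, [272.8, 149.2, 326.2, 181.2], ((648.3160400390625, -104.34371948242188), (100.85053253173828, 78.98851013183594), 71.3814697265625))
scene steel_plate (0.6, [379.3, 219.9, 448.8, 268.0], ((533.83203125, -401.416748046875), (101.21450805664062, 82.34640502929688), 70.21041870117188))
scene rest_blue (0.9, [316.4, 174.6, 378.6, 224.6], ((595.443359375, -242.396728515625), (126.15784454345703, 92.08888244628906), 65.04885864257812))
scene spatula (0.74, [284.7, 237.7, 320.1, 297.9], ((413.2095947265625, -256.4062805175781), (136.47955322265625, 49.627708435058594), 42.05768966674805))
scene spatula (0.42, [271.1, 150.9, 326.3, 179.2], ((672.14208984375, -89.51298522949219), (103.63864135742188, 80.12469482421875), 69.98980712890625))
{'fx': 309.70691628693146, 'fy': 309.70691628693146, 'cx': 319.11031061635896, 'cy': 197.5081792864532, 'rvec': array([-2.45341511,  1.5128832 ,  0.22407184]), 'tvec': array([-675.00493702,  -38.72674906,  378.52159104]), 'shot': 5}
```

servo_tool --motion '[{"travel": [0,0,0],"dr": [0,0,0],"grip": 1}]'

```text
clock: 1.25
tcp_pos: [302.6, -603.4, 231.3]
orientation: [-3.142, -0.0, 0.465]
force: [-0.2, -0.1, 0.4]
grip_width: 85.7
finger_force: 0.0
```

View pics/w0.png

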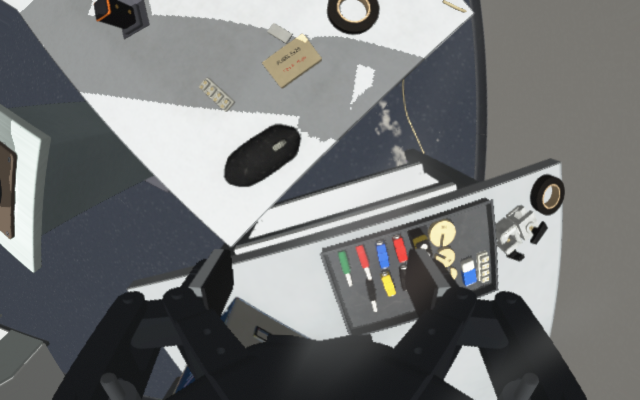

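The wrist view looks ahead along tool +x, with the spatula grip at its upper left (118,12). I'll move above the spatula.

servo_tool --motion '[{"travel": [25,-30,0],"dr": [0,0,-0.06],"grip": 1},{"travel": [51,-60,0],"dr": [0,0,-0.12],"grip": 1},{"travel": [77,-91,0],"dr": [0,0,-0.18],"grip": 1},{"travel": [102,-121,0],"dr": [0,0,-0.24],"grip": 1},{"travel": [128,-152,0],"dr": [0,0,-0.298],"grip": 1}]'

```text
clock: 1.75
tcp_pos: [349.0, -408.7, 231.4]
orientation: [3.141, 0.0, 0.765]
force: [0.4, -0.3, 1.2]
grip_width: 85.7
finger_force: 0.0
```

servo_tool --motion '[{"travel": [20,-15,0],"dr": [0,0,0],"grip": 1},{"travel": [35,-30,0],"dr": [0,0,0],"grip": 1},{"travel": [55,-43,0],"dr": [0,0,0],"grip": 1},{"travel": [71,-52,0],"dr": [0,0,0],"grip": 1},{"travel": [71,-72,0],"dr": [0,0,0],"grip": 1}]'

```text
clock: 2.25
tcp_pos: [351.4, -308.0, 231.7]
orientation: [3.141, -0.0, 0.765]
force: [-0.3, -0.5, 0.6]
grip_width: 85.4
finger_force: 0.0
```

```bash
cat >> h.py <<'E'
def wray(p,uv):
    Rm=cv2.Rodrigues(np.array(p["rvec"],float))[0]; t=np.array(p["tvec"],float).ravel()
    v=np.array([uv[0]-p["cx"],uv[1]-p["cy"]]); r=np.hypot(*v); a=r/p["fx"]
    d=np.array([*(np.sin(a)*v/max(r,1e-9)),np.cos(a)])
    return -Rm.T@t, Rm.T@d
def wonz(p,uv,z):
    c,d=wray(p,uv); return c+d*(z-c[2])/d[2]
def wproj(p,X):
    Rm=cv2.Rodrigues(np.array(p["rvec"],float))[0]; q=np.atleast_2d(X)@Rm.T+np.array(p["tvec"],float).ravel()
    r=np.hypot(q[:,0],q[:,1]); a=np.arctan2(r,q[:,2])
    return np.c_[p["cx"]+p["fx"]*a*q[:,0]/r,p["cy"]+p["fx"]*a*q[:,1]/r]
def wrect(p,label,z):
    out=[]
    for t in trace(label,p)[:2]:
        m=np.array(t["region"]).astype(np.uint8)
        cs=max(cv2.findContours(m,cv2.RETR_EXTERNAL,cv2.CHAIN_APPROX_NONE)[0],key=cv2.contourArea).reshape(-1,2)
        W=np.array([wonz(p,c,z)[:2] for c in cs],np.float32)
        r=cv2.minAreaRect(W); out.append((round(t["score"],2),np.round(t["extent"]),np.round(r[0],1),np.round(r[1],1),round(r[2],1)))
    return out
E
python3 - <<'E'
from h import *
s=sense(); print(s["clock"],s["tcp_pos"],s["orientation"])
w=read_camera("wrist"); save(w,"w1.png"); print(wray(w,(w["cx"],w["cy"]+.01)))
for l,z in(("copper_plate",21),("steel_plate",21),("rest_blue",16),("spatula",2)):
    for r in wrect(w,l,z): print(l,r)
for l,z in(("spatula",0),("spatula_tip",1),("copper_plate",18),("steel_plate",18),("rest_blue",0)):
    for r in place_of(l,w)[:1]: print(l,r["score"],np.round(r["at"],1),np.round(wonz(w,r["at"],z),1))
E
```

```text
2.25 [ 351.38250685 -308.00905143  231.69943914] [ 3.14055431e+00 -3.90756352e-04  7.64897082e-01]
(array([ 404.05332817, -256.91441926,  374.02216807]), array([-0.2083018 , -0.20163055, -0.95705563]))
steel_plate (0.91, array([440.,  73., 509., 166.]), array([ 533.2, -400.2]), array([96.1, 78.2]), 70.8)
rest_blue (0.64, array([390.,   0., 466.,  37.]), array([ 583. , -267.2]), array([48.1, 89.1]), 60.4)
spatula (0.78, array([302.,  50., 342., 160.]), array([ 409.4, -256.2]), array([133.8,  43.9]), 43.6)
spatula 0.7 [320.3 139.4] [ 376.5 -285.9    0. ]
spatula_tip 0.85 [322.8  47.9] [ 458.8 -210.9    1. ]
steel_plate 0.62 [475.6 118.8] [ 534.8 -401.2   18. ]
```

View pics/w1.png

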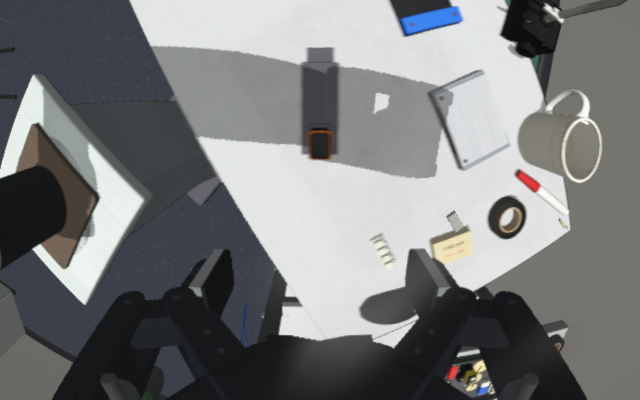

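The wrist view shows the spatula lying nearly along the tool axis: tip (320,48), orange grip top (320,143), rear edge near row 160. I'll move closer above it and measure by colour.

servo_tool --motion '[{"travel": [10,0,20],"dr": [0,0,0],"grip": 1},{"travel": [22,1,50],"dr": [0,0,0],"grip": 1},{"travel": [35,1,80],"dr": [0,0,0],"grip": 1},{"travel": [35,1,80],"dr": [0,0,0],"grip": 1}]'

```text
clock: 3.15
tcp_pos: [374.8, -282.6, 146.8]
orientation: [-3.132, -0.001, 0.764]
force: [-0.5, -0.4, -0.9]
grip_width: 85.5
finger_force: 0.0
```

```bash
python3 - <<'E'
from h import *
s=sense(); print(s["clock"],s["tcp_pos"],s["orientation"])
w=read_camera("wrist"); save(w,"w2.png")
for l,z in(("copper_plate",21),("steel_plate",21),("rest_blue",16),("spatula",2)):
    for r in wrect(w,l,z): print(l,r)
for l,z in(("spatula",0),("spatula_tip",1)):
    for r in place_of(l,w)[:1]: print(l,r["score"],np.round(r["at"],1),np.round(wonz(w,r["at"],z),1))
psi=s["orientation"][2]
for org in [(378,-285),(380,-287)]:
  for yaw in (np.radians(43.7),):
    c,si=np.cos(yaw),np.sin(yaw)
    P=[(org[0]+a*c-b*si,org[1]+a*si+b*c,z) for a,b,z in((110,0,2.5),(14,11,78),(14,-11,78),(-14,-11,78),(-14,11,78),(92,22,2.5),(92,-22,2.5),(20,22,2.5),(20,-22,2.5))]
    print(np.round(wproj(w,P)).tolist())
E
```

```text
3.15 [ 374.8103763  -282.60572063  146.79014505] [-3.13174310e+00 -7.54545527e-04  7.64092677e-01]
steel_plate (0.97, array([475., 102., 549., 216.]), array([ 532.6, -399.9]), array([97.7, 77.4]), 71.1)
rest_blue (0.71, array([413.,   1., 506.,  52.]), array([ 585.7, -262.5]), array([53.7, 87.3]), 64.3)
spatula (0.73, array([304.,  68., 350., 224.]), array([ 403.4, -262. ]), array([152.3,  44.7]), 43.6)
spatula_tip 0.8 [324.7  70.3] [ 454.6 -210.9    1. ]
[[325.0, 66.0], [310.0, 190.0], [341.0, 191.0], [340.0, 227.0], [311.0, 227.0], [301.0, 86.0], [350.0, 86.0], [302.0, 163.0], [348.0, 163.0]]
[[329.0, 66.0], [314.0, 190.0], [345.0, 191.0], [344.0, 227.0], [314.0, 227.0], [304.0, 86.0], [353.0, 86.0], [305.0, 163.0], [351.0, 163.0]]
```

View pics/w2.png

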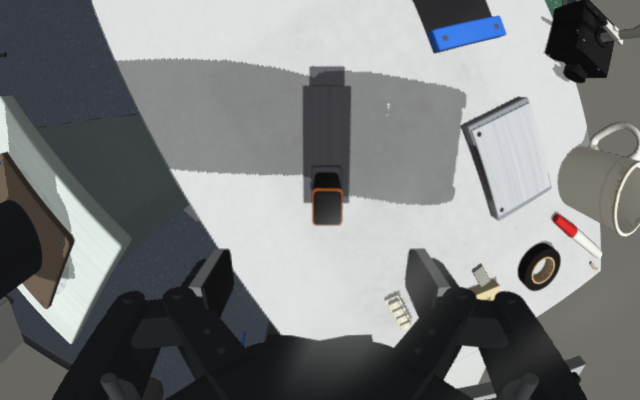

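The closer view has the tip at (327,67), grip top spanning (313,188)–(342,225), and blade sides at columns 303 and 350. That fits origin (379.3,-285.7) and yaw 43.7°. I'll descend partway and check.

servo_tool --motion '[{"travel": [1,3,20],"dr": [0,0,0],"grip": 1},{"travel": [1,3,40],"dr": [0,0,0],"grip": 1},{"travel": [1,3,50],"dr": [0,0,0],"grip": 1},{"travel": [1,3,50],"dr": [0,0,0],"grip": 1},{"travel": [1,3,50],"dr": [0,0,0],"grip": 1}]'

```text
clock: 4.0
tcp_pos: [379.5, -287.5, 102.1]
orientation: [3.141, 0.0, 0.763]
force: [0.1, 0.2, -0.6]
grip_width: 85.7
finger_force: 0.0
```

```bash
python3 - <<'E'
from h import *
for i in range(2):
    s=sense(); print(s["clock"],s["tcp_pos"],s["orientation"])
    w=read_camera("wrist")
org=(379.3,-285.7);yaw=np.radians(43.7);c,si=np.cos(yaw),np.sin(yaw)
P=[(org[0]+a*c-b*si,org[1]+a*si+b*c,z) for a,b,z in((110,0,2.5),(14,11,78),(14,-11,78),(-14,-11,78),(-14,11,78),(92,22,2.5),(92,-22,2.5),(20,22,2.5),(20,-22,2.5))]
im=w["image"].copy()
for q in wproj(w,P): cv2.circle(im,tuple(int(round(v)) for v in q),2,(0,255,0),-1)
w["image"]=im; save(w,"w3.png",(200,0,460,340),2.3) if 0 else save(w,"w3.png",(240,40,440,320),2)
E
```

```text
4.0 [ 379.51180036 -287.50778643  102.09864916] [3.14052663e+00 3.55962990e-05 7.62577460e-01]
4.05 [ 379.760886   -287.71561229  102.48381345] [3.13961173e+00 9.88388982e-05 7.62749598e-01]
```

View pics/w3.png

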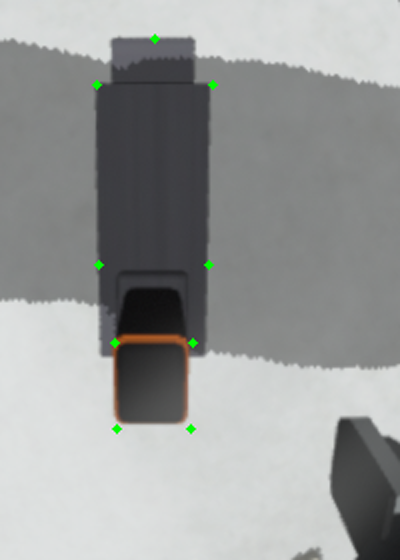

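The overlay agrees with the picture to about 1 px at the tip, blade corners and grip top. I'll descend and grasp.

servo_tool --motion '[{"travel": [1,-1.4,25],"dr": [0,0,0],"grip": 1},{"travel": [1,-1.4,50],"dr": [0,0,0],"grip": 1},{"travel": [1,-1.4,65],"dr": [0,0,0],"grip": 1},{"travel": [1,-1.4,71],"dr": [0,0,0],"grip": 1},{"travel": [1,-1.4,71],"dr": [0,0,0],"grip": 0.6}]' --squeeze 60

```text
clock: 4.6
tcp_pos: [379.0, -285.3, 30.3]
orientation: [-3.141, 0.0, 0.763]
force: [0.4, 0.1, 0.5]
grip_width: 73.0
finger_force: 0.0
```

servo_tool --motion '[{"travel": [0,0,0],"dr": [0,0,0],"grip": 0},{"travel": [0,0,0],"dr": [0,0,0],"grip": 0},{"travel": [0,0,0],"dr": [0,0,0],"grip": 0},{"travel": [0,0,0],"dr": [0,0,0],"grip": 0},{"travel": [0,0,0],"dr": [0,0,0],"grip": 0}]' --squeeze 60

```text
clock: 5.1
tcp_pos: [379.6, -286.0, 31.3]
orientation: [3.14, 0.0, 0.763]
force: [-0.1, 0.2, 4.0]
grip_width: 21.0
finger_force: 59.7
```

```bash
python3 - <<'E'
from h import *
s=sense(); print({k:np.round(s[k],4) for k in("clock","tcp_pos","orientation","force","moment","finger_force","grip_width")})
E
```

```text
{'clock': np.float64(5.1), 'tcp_pos': array([ 379.5955, -286.0451,   31.3079]), 'orientation': array([3.1396e+00, 2.0000e-04, 7.6290e-01]), 'force': array([-0.131 ,  0.1784,  4.0048]), 'moment': array([0.0437, 0.0375, 0.0355]), 'finger_force': np.float64(59.6993), 'grip_width': np.float64(21.009)}
```

The grip is held (21 mm, 60 N). I'll lift and swing round to face the copper plate.

servo_tool --motion '[{"travel": [0,0,-35],"dr": [0,0,0],"grip": 0},{"travel": [20,-8,-80],"dr": [0,0,0.12],"grip": 0},{"travel": [60,-25,-80],"dr": [0,0,0.24],"grip": 0},{"travel": [100,-41,-80],"dr": [0,0,0.36],"grip": 0},{"travel": [140,-57,-80],"dr": [0,0,0.48],"grip": 0}]'

```text
clock: 5.6
tcp_pos: [440.8, -145.9, 110.3]
orientation: [3.142, -0.0, 0.277]
force: [0.6, -0.2, -1.9]
grip_width: 21.3
finger_force: 59.3
```

servo_tool --motion '[{"travel": [18,-21,0],"dr": [0,0,0.12],"grip": 0},{"travel": [36,-42,0],"dr": [0,0,0.24],"grip": 0},{"travel": [54,-63,0],"dr": [0,0,0.36],"grip": 0},{"travel": [71,-84,0],"dr": [0,0,0.48],"grip": 0},{"travel": [71,-84,0],"dr": [0,0,0.607],"grip": 0}]'

```text
clock: 6.1
tcp_pos: [485.5, -44.3, 109.6]
orientation: [-3.141, 0.002, -0.326]
force: [-0.2, 0.1, -2.3]
grip_width: 21.4
finger_force: 59.4
```

servo_tool --motion '[{"travel": [0,0,0],"dr": [0,0,0],"grip": 0},{"travel": [0,0,0],"dr": [0,0,0],"grip": 0},{"travel": [0,0,0],"dr": [0,0,0],"grip": 0}]'

```text
clock: 6.4
tcp_pos: [485.2, -47.3, 110.0]
orientation: [3.142, 0.001, -0.323]
force: [-0.4, 0.7, -1.5]
grip_width: 21.5
finger_force: 59.4
```

```bash
python3 - <<'E'
from h import *
s=sense(); print({k:np.round(s[k],4) for k in("clock","tcp_pos","orientation","force","moment","finger_force","grip_width")})
w=read_camera("wrist"); save(w,"w4.png")
for l,z in(("copper_plate",21),("rest_blue",16),("spatula",2)):
    for r in wrect(w,l,z): print(l,r)
for l,z in(("spatula_tip",81),("copper_plate",18),("rest_blue",0)):
    for r in place_of(l,w)[:1]: print(l,r["score"],np.round(r["at"],1),np.round(wonz(w,r["at"],z),1))
E
```

```text
{'clock': np.float64(6.4), 'tcp_pos': array([485.1703, -47.2633, 110.0368]), 'orientation': array([ 3.1415e+00,  6.0000e-04, -3.2330e-01]), 'force': array([-0.434 ,  0.7131, -1.4923]), 'moment': array([0.0206, 0.0249, 0.0254]), 'finger_force': np.float64(59.3888), 'grip_width': np.float64(21.4616)}
copper_plate (0.95, array([255.,   0., 384.,  32.]), array([622.3, -94. ]), array([96.7, 26.6]), 71.7)
rest_blue (0.81, array([425.,   0., 538.,  65.]), array([ 593.9, -231.9]), array([113.3,  70.9]), 65.2)
spatula (0.84, array([277.,  43., 361., 332.]), array([474.8, -43.9]), array([ 65.3, 276. ]), 71.4)
spatula_tip 0.76 [315.9  42.7] [589.1 -80.5  81. ]
rest_blue 0.66 [483.3  10.8] [ 600.3 -240.     0. ]
```

View pics/w4.png

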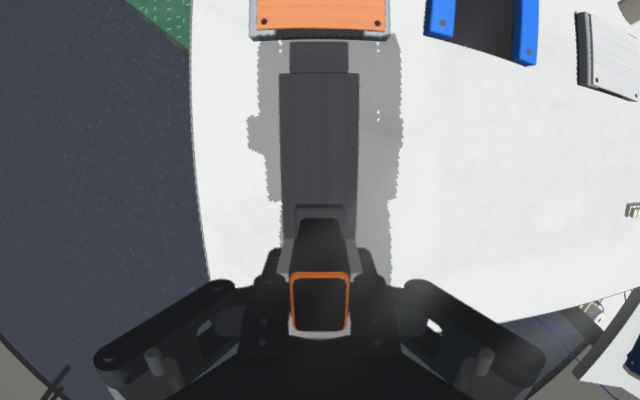

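The wrist view shows the copper plate's near edge at row 37 (columns 250–389), the blade square to it with its tip at (318,42), and the blue rest at upper right (482,20). I'll raise and shift to see both rests fully.

servo_tool --motion '[{"travel": [-4,17,-40],"dr": [0,0,0],"grip": 0},{"travel": [-8,34,-80],"dr": [0,0,0],"grip": 0},{"travel": [-12,52,-115],"dr": [0,0,0],"grip": 0},{"travel": [-15,70,-150],"dr": [0,0,0],"grip": 0},{"travel": [-15,70,-150],"dr": [0,0,0],"grip": 0}]'

```text
clock: 7.25
tcp_pos: [451.1, -111.1, 266.9]
orientation: [3.139, -0.012, -0.326]
force: [0.4, -0.4, -1.8]
grip_width: 21.5
finger_force: 59.7
```

servo_tool --motion '[{"travel": [0,0,0],"dr": [0,0,0],"grip": 0},{"travel": [0,0,0],"dr": [0,0,0],"grip": 0},{"travel": [0,0,0],"dr": [0,0,0],"grip": 0}]'

```text
clock: 7.55
tcp_pos: [448.3, -107.6, 258.0]
orientation: [-3.141, 0.004, -0.323]
force: [0.3, -0.0, -1.9]
grip_width: 21.2
finger_force: 59.6
```

```bash
python3 - <<'E'
from h import *
s=sense(); print({k:np.round(s[k],4) for k in("clock","tcp_pos","orientation","grip_width")})
w=read_camera("wrist"); save(w,"w5.png")
np.savez("w5.npz",**{k:np.array(v) for k,v in w.items()})
for l,z in(("copper_plate",22),("rest_blue",18)):
    for r in wrect(w,l,z): print(l,r)
im=w["image"]; hsv=cv2.cvtColor(im,cv2.COLOR_RGB2HSV)
def pts(m,z,mina=150):
    m=cv2.morphologyEx(m,cv2.MORPH_OPEN,np.ones((3,3),np.uint8))
    for c in cv2.findContours(m,cv2.RETR_EXTERNAL,cv2.CHAIN_APPROX_NONE)[0]:
        if cv2.contourArea(c)>mina:
            W=np.array([wonz(w,q,z)[:2] for q in c.reshape(-1,2)],np.float32)
            r=cv2.minAreaRect(W); print(cv2.boundingRect(c),np.round(r[0],1),np.round(r[1],1),round(r[2],1))
print("orange"); pts(cv2.inRange(hsv,(4,110,120),(20,255,255)),22)
print("blue"); pts(cv2.inRange(hsv,(100,150,60),(125,255,255)),18)
E
```

```text
{'clock': np.float64(7.55), 'tcp_pos': array([ 448.2518, -107.6072,  258.0246]), 'orientation': array([-3.1409,  0.0042, -0.3235]), 'grip_width': np.float64(21.2475)}
copper_plate (0.69, array([222.,   1., 301.,  51.]), array([ 640.1, -100.6]), array([97.2, 65.2]), 68.3)
rest_blue (0.8, array([336.,   0., 421.,  56.]), array([ 598.4, -236. ]), array([108. ,  81.3]), 66.2)
orange
(290, 272, 59, 20) [294.5 -54. ] [86.7 31.2] 81.4
(226, 0, 77, 49) [ 640.8 -101.6] [94.9 65.3] 69.6
blue
(401, 0, 22, 57) [ 581.9 -274.6] [22.2 80.2] 64.4
(334, 0, 22, 44) [ 611.1 -195.2] [20.5 58.5] 64.2
```

View pics/w5.png

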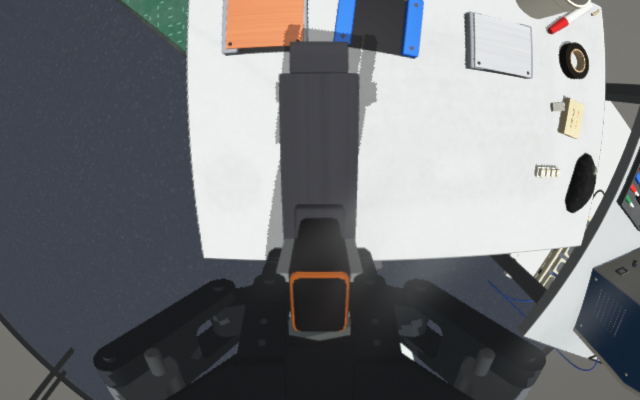

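The wider view shows the copper plate's near part at (264,25), the blue rest at (380,25) with its right rail fully visible at (412,28), and steel at (500,45). To align with the channel, I'll check how the grey rest lies under the copper plate using pixel profiles.

```bash
python3 - <<'E'
from h import *
im=cv2.imread("pics/w4.png")[:,:,::-1].astype(int)
for r in (6,14,22,30):
    print(r,[tuple(im[r,c]) for c in range(244,262,2)],"|",[tuple(im[r,c]) for c in range(380,398,2)])
for c in (262,272,282,355,370,380): print(c,[tuple(im[r,c]) for r in range(28,46,2)])
E
```

```text
6 [(np.int64(236), np.int64(238), np.int64(238)), (np.int64(236), np.int64(238), np.int64(237)), (np.int64(231), np.int64(234), np.int64(234)), (np.int64(164), np.int64(169), np.int64(174)), (np.int64(181), np.int64(187), np.int64(193)), (np.int64(182), np.int64(187), np.int64(193)), (np.int64(185), np.int64(182), np.int64(186)), (np.int64(235), np.int64(154), np.int64(109)), (np.int64(238), np.int64(157), np.int64(109))] | [(np.int64(241), np.int64(160), np.int64(112)), (np.int64(241), np.int64(160), np.int64(111)), (np.int64(234), np.int64(166), np.int64(124)), (np.int64(184), np.int64(189), np.int64(196)), (np.int64(170), np.int64(174), np.int64(180)), (np.int64(230), np.int64(233), np.int64(233)), (np.int64(236), np.int64(239), np.int64(238)), (np.int64(236), np.int64(239), np.int64(238)), (np.int64(237), np.int64(238), np.int64(238))]
14 [(np.int64(234), np.int64(236), np.int64(236)), (np.int64(234), np.int64(237), np.int64(236)), (np.int64(213), np.int64(216), np.int64(216)), (np.int64(172), np.int64(176), np.int64(182)), (np.int64(182), np.int64(188), np.int64(194)), (np.int64
[... 4108 characters left out ...]
198)), (np.int64(170), np.int64(174), np.int64(181)), (np.int64(86), np.int64(89), np.int64(93)), (np.int64(58), np.int64(59), np.int64(62)), (np.int64(81), np.int64(82), np.int64(81)), (np.int64(148), np.int64(151), np.int64(149)), (np.int64(147), np.int64(149), np.int64(148))]
380 [(np.int64(240), np.int64(160), np.int64(110)), (np.int64(210), np.int64(131), np.int64(93)), (np.int64(173), np.int64(171), np.int64(174)), (np.int64(180), np.int64(185), np.int64(192)), (np.int64(127), np.int64(131), np.int64(135)), (np.int64(76), np.int64(78), np.int64(81)), (np.int64(58), np.int64(59), np.int64(60)), (np.int64(145), np.int64(148), np.int64(148)), (np.int64(149), np.int64(151), np.int64(151))]
```

```bash
python3 - <<'E'
from h import *
im=cv2.imread("pics/w4.png")[:,:,::-1].astype(int)
d=np.load("w5.npz"); w={k:d[k] for k in d.files}
Rm=cv2.Rodrigues(w["rvec"])[0]; c5=-Rm.T@w["tvec"].ravel()
tool=lambda y:np.array([np.cos(y),np.sin(y)])
c4=c5+np.array([485.17,-47.26,110.04])-np.array([448.25,-107.61,258.02])
w["tvec"]=-Rm@c4
f=np.array([485.17,-47.26]); psi=-.3235; ax=tool(psi); ay=np.array([np.sin(psi),-np.cos(psi)])
def loc(uv,z): q=wonz(w,uv,z)[:2]-f; return np.round([q@ax,q@ay],1)
print("rest L/R top", [(loc((249.3,r),18),loc((390,r),18)) for r in (6,22)], loc((249.3,30),18),loc((390,30),18))
def cross(row,a,b,th,ch=None):
    g=im[row,a:b,:].mean(1); i=np.where(np.diff(np.sign(g-th)))[0]; return [a+j+(th-g[j])/(g[j+1]-g[j]) for j in i]
# orange edges: R-B difference
def ocr(row):
    g=(im[row,:,0]-im[row,:,2]).astype(float); m=np.where(g[240:400]>60)[0]+240; return m[0],m[-1]
for r in(4,10,16,22,26): a,b=ocr(r); print("cu",r,loc((a-.5,r),22),loc((b+.5,r),22))
E1=[]
for c in list(range(264,380,4)):
    g=(im[:45,c,0]-im[:45,c,2]).astype(float); r=np.where(g>45)[0].max()+.5; E1.append(loc((c,r),22))
E1=np.array(E1); p=np.polyfit(E1[:,1],E1[:,0],1); print("near edge slope deg",np.degrees(np.arctan(p[0])),"x at y=0",p[1], "res",np.abs(np.polyval(p,E1[:,1])-E1[:,0]).max())
for r in(33,34,35): print("chan",[loc((c,r),18) for c in cross(r,262,380,110)])
for z,th in((0,105),):
    B=[]
    for c in list(range(262,286,3))+list(range(354,384,3)):
        g=im[34:48,c].mean(1); k=np.where((g[:-1]<th)&(g[1:]>=th))[0]
        if len(k): B.append(loc((c,34+k[-1]+(th-g[k[-1]])/(g[k[-1]+1]-g[k[-1]])),0))
    B=np.array(B); p=np.polyfit(B[:,1],B[:,0],1); print("base edge deg",np.degrees(np.arctan(p[0])),p[1],np.abs(np.polyval(p,B[:,1])-B[:,0]).max())
E
```

```text
rest L/R top [(array([154.1, -52.8]), array([154.3,  54. ])), (array([140.6, -52.5]), array([140.8,  53.8]))] [134.  -52.4] [134.2  53.7]
cu 4 [153.9 -46.4] [154.2  48.9]
cu 10 [148.9 -46.3] [149.2  48.8]
cu 16 [143.9 -46.2] [144.2  48.7]
cu 22 [139.  -46.1] [139.3  48.6]
cu 26 [135.9 -46.8] [136.1  48.6]
near edge slope deg -0.7888775949595628 x at y=0 132.1290640551794 res 0.5569467860015607
chan [array([130.3, -32.9]), array([130.4,  33.2])]
chan [array([129.6, -33.6]), array([129.6,  33.4])]
chan [array([129.1, -40. ]), array([128.9, -37.1]), array([128.9, -35.6]), array([128.8,  34. ])]
base edge deg 0.03585890466328492 128.75231501208933 0.3671491105757809
```

The grey rest is aligned with the tool (0.0°, lateral +0.5 mm). The copper plate is centred 170 mm ahead of the TCP, at lateral +1.2 mm, turned about 0.8°. I'll return and lower in front of the channel.

servo_tool --motion '[{"travel": [4,-17,40],"dr": [0,0,0],"grip": 0},{"travel": [8,-34,80],"dr": [0,0,0],"grip": 0},{"travel": [12,-52,120],"dr": [0,0,0],"grip": 0},{"travel": [15,-69.2,150],"dr": [0,0,0],"grip": 0},{"travel": [15,-69.2,160],"dr": [0,0,0],"grip": 0}]'

```text
clock: 8.2
tcp_pos: [482.9, -45.3, 96.0]
orientation: [-3.141, 0.008, -0.322]
force: [-0.8, -0.1, -1.1]
grip_width: 21.5
finger_force: 59.3
```

servo_tool --motion '[{"travel": [0,0,20],"dr": [0,0,0],"grip": 0},{"travel": [0,0,40],"dr": [0,0,0],"grip": 0},{"travel": [0,0,58],"dr": [0,0,0],"grip": 0},{"travel": [0,0,58],"dr": [0,0,0],"grip": 0},{"travel": [0,0,58],"dr": [0,0,0],"grip": 0}]'

```text
clock: 8.7
tcp_pos: [485.7, -48.1, 43.0]
orientation: [3.141, -0.001, -0.324]
force: [1.2, -0.5, -1.2]
grip_width: 21.4
finger_force: 59.4
```

servo_tool --motion '[{"travel": [0,0,0],"dr": [0,0,0],"grip": 0},{"travel": [0,0,0],"dr": [0,0,0],"grip": 0}]'

```text
clock: 8.9
tcp_pos: [486.4, -48.1, 43.8]
orientation: [3.142, -0.003, -0.324]
force: [0.0, 0.0, -2.0]
grip_width: 21.5
finger_force: 59.4
```

```bash
python3 - <<'E'
from h import *
s=sense(); print({k:np.round(s[k],4) for k in("clock","tcp_pos","orientation","force","moment","grip_width")})
w=read_camera("wrist"); save(w,"w6.png",(180,0,460,200),2.5)
f=s["tcp_pos"]; y=-.3235; ax=np.array([np.cos(y),np.sin(y),0]); ay=np.array([np.sin(y),-np.cos(y),0])
zb=f[2]-31.3+2.5
base=np.array([f[0],f[1],0])
print("pred tip,shoulders",[np.round(wproj(w,base+a*ax+b*ay+[0,0,zb]),1).tolist() for a,b in((110,0),(92,-22),(92,22))])
print([(r["score"],r["at"]) for r in place_of("spatula_tip",w)[:1]])
im=w["image"].astype(int).mean(2)
for c in(300,318,335): print(c,im[20:80:2,c].astype(int).tolist())
for l in("copper_plate",): print(wrect(w,l,22))
E
```

```text
{'clock': np.float64(8.9), 'tcp_pos': array([486.4014, -48.1198,  43.7908]), 'orientation': array([ 3.1416e+00, -2.8000e-03, -3.2420e-01]), 'force': array([ 0.0243,  0.0081, -2.0364]), 'moment': array([ 0.0017, -0.0013,  0.0443]), 'grip_width': np.float64(21.4753)}
pred tip,shoulders [[[318.5, 41.4]], [[278.1, 73.8]], [[358.9, 73.8]]]
[(0.59, [315.9, 37.9])]
300 [230, 234, 233, 233, 234, 235, 234, 233, 233, 233, 205, 107, 77, 71, 71, 72, 70, 69, 69, 69, 69, 70, 70, 69, 69, 69, 58, 68, 69, 71]
318 [230, 233, 233, 233, 233, 233, 234, 233, 233, 232, 213, 83, 69, 72, 72, 72, 71, 70, 71, 70, 70, 70, 69, 70, 68, 70, 58, 68, 70, 70]
335 [232, 234, 233, 233, 234, 235, 235, 235, 234, 234, 231, 123, 74, 73, 73, 73, 72, 71, 70, 70, 71, 71, 70, 70, 70, 71, 58, 71, 70, 70]
[(0.68, array([232.,   0., 409.,   7.]), array([611.9, -91.1]), array([94.1,  5.2]), 71.6)]
```

View pics/w6.png

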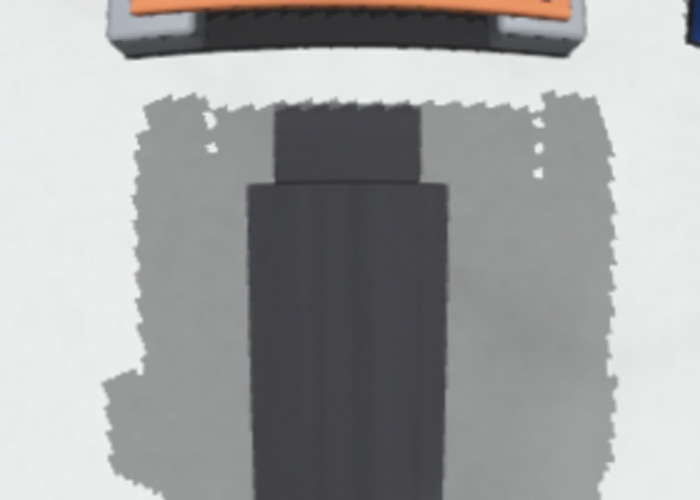

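The tip row (41.5) matches the level prediction, and the blade lies centred on the channel (edges at columns 261 and 379). I'll lower 4 mm and slide in.

servo_tool --motion '[{"travel": [0,0,4],"dr": [0,0,0],"grip": 0},{"travel": [0,0,4],"dr": [0,0,0],"grip": 0},{"travel": [10,0,4],"dr": [0,0,0],"grip": 0},{"travel": [20,0,4],"dr": [0,0,0],"grip": 0},{"travel": [30,0,4],"dr": [0,0,0],"grip": 0}]'

```text
clock: 9.55
tcp_pos: [515.1, -57.7, 38.6]
orientation: [-3.142, -0.001, -0.324]
force: [0.2, -0.7, -0.8]
grip_width: 21.5
finger_force: 59.4
```

servo_tool --motion '[{"travel": [10,0,0],"dr": [0,0,0],"grip": 0},{"travel": [20,0,0],"dr": [0,0,0],"grip": 0},{"travel": [30,0,0],"dr": [0,0,0],"grip": 0},{"travel": [40,0,0],"dr": [0,0,0],"grip": 0},{"travel": [50,0,0],"dr": [0,0,0],"grip": 0}]'

```text
clock: 10.05
tcp_pos: [561.9, -73.4, 38.2]
orientation: [-3.142, 0.0, -0.324]
force: [-0.2, 0.6, -1.0]
grip_width: 21.3
finger_force: 59.4
```

servo_tool --motion '[{"travel": [7,0,0],"dr": [0,0,0],"grip": 0},{"travel": [14,0,0],"dr": [0,0,0],"grip": 0},{"travel": [14,0,0],"dr": [0,0,0],"grip": 0},{"travel": [14,0,0],"dr": [0,0,0],"grip": 0}]'

```text
clock: 10.45
tcp_pos: [574.2, -77.5, 38.1]
orientation: [3.142, 0.001, -0.324]
force: [-0.3, -0.4, -1.3]
grip_width: 21.8
finger_force: 59.4
```

```bash
cat > plate.py <<'E'
from h import *
def plate(w,f,psi,z):
    ax=np.array([np.cos(psi),np.sin(psi)]); ay=np.array([np.sin(psi),-np.cos(psi)])
    im=w["image"].astype(int); g=((im[:,:,0]-im[:,:,2])>45).astype(np.uint8); g[235:]=0
    c=max(cv2.findContours(g,cv2.RETR_EXTERNAL,cv2.CHAIN_APPROX_NONE)[0],key=cv2.contourArea).reshape(-1,2)
    W=np.array([wonz(w,q,z)[:2] for q in c],np.float32)
    r=cv2.minAreaRect(W); L=((W-f[:2])@np.c_[ax,ay]).astype(np.float32); r2=cv2.minAreaRect(L)
    print("world",np.round(r[0],1),np.round(r[1],1),round(r[2],2),"tool",np.round(r2[0],1),round(r2[2],2),"bbox",cv2.boundingRect(c))
E
python3 - <<'E'
from plate import *
s=sense(); print({k:np.round(s[k],4) for k in("clock","tcp_pos","orientation","force","moment","grip_width")})
w=read_camera("wrist"); save(w,"w7.png"); plate(w,s["tcp_pos"],s["orientation"][2],22)
E
```

```text
{'clock': np.float64(10.45), 'tcp_pos': array([574.2171, -77.5296,  38.1499]), 'orientation': array([ 3.1416e+00,  7.0000e-04, -3.2420e-01]), 'force': array([-0.3206, -0.3557, -1.2757]), 'moment': array([ 0.0122, -0.0121, -0.0055]), 'grip_width': np.float64(21.8075)}
world [ 647.  -103.3] [95.2 75.3] 70.71 tool [77.2  1.3] 0.71 bbox (229, 28, 186, 145)
```

The plate sits 77 mm ahead of the spatula origin, at lateral +1.3 mm. I'll advance 2 mm, squeeze more, and lift slowly.

servo_tool --motion '[{"travel": [2,0,0],"dr": [0,0,0],"grip": 0},{"travel": [2,0,-4],"dr": [0,0,0],"grip": 0},{"travel": [2,0,-7],"dr": [0,0,0],"grip": 0},{"travel": [2,0,-10],"dr": [0,0,0],"grip": 0},{"travel": [2,0,-13],"dr": [0,0,0],"grip": 0}]' --squeeze 100

```text
clock: 11.0
tcp_pos: [575.6, -78.0, 51.1]
orientation: [-3.142, 0.002, -0.324]
force: [0.4, -0.0, -3.3]
grip_width: 20.9
finger_force: 97.8
```

servo_tool --motion '[{"travel": [0,0,-5],"dr": [0,0,0],"grip": 0},{"travel": [0,0,-12],"dr": [0,0,0],"grip": 0},{"travel": [0,0,-20],"dr": [0,0,0],"grip": 0},{"travel": [0,0,-30],"dr": [0,0,0],"grip": 0},{"travel": [0,0,-36],"dr": [0,0,0],"grip": 0}]'

```text
clock: 11.5
tcp_pos: [577.0, -78.4, 88.9]
orientation: [-3.142, -0.002, -0.324]
force: [1.1, -0.1, -2.9]
grip_width: 21.0
finger_force: 97.8
```

servo_tool --motion '[{"travel": [0,0,-4],"dr": [0,0,0],"grip": 0},{"travel": [0,0,-4],"dr": [0,0,0],"grip": 0},{"travel": [0,0,-4],"dr": [0,0,0],"grip": 0}]'

```text
clock: 11.8
tcp_pos: [576.1, -78.2, 91.2]
orientation: [3.142, 0.0, -0.324]
force: [-0.3, 0.1, -4.7]
grip_width: 21.1
finger_force: 97.8
```

```bash
python3 - <<'E'
from plate import *
s=sense(); print({k:np.round(s[k],4) for k in("clock","tcp_pos","orientation","force","moment","grip_width","finger_force")})
w=read_camera("wrist"); save(w,"w8.png"); f=s["tcp_pos"]; plate(w,f,s["orientation"][2],f[2]-31.3+6.5)
t=read_camera("top"); 
for l,z in(("rest_blue",18),):
    for r in wrect(w,l,z): print(l,r)
    for r in rect(t,l,18): print("top",r)
# blue rails in the two cams
for p,fn,n in((w,wonz,"w"),(t,onz,"t")):
    hsv=cv2.cvtColor(p["image"],cv2.COLOR_RGB2HSV); m=cv2.inRange(hsv,(100,150,60),(125,255,255))
    for c in cv2.findContours(m,cv2.RETR_EXTERNAL,cv2.CHAIN_APPROX_NONE)[0]:
        if cv2.contourArea(c)>100:
            W=np.array([fn(p,q,18)[:2] for q in c.reshape(-1,2)],np.float32); r=cv2.minAreaRect(W); print(n,cv2.boundingRect(c),np.round(r[0],1),np.round(r[1],1),round(r[2],1))
E
```

```text
{'clock': np.float64(11.8), 'tcp_pos': array([576.1093, -78.2007,  91.1948]), 'orientation': array([ 3.1416e+00,  3.0000e-04, -3.2420e-01]), 'force': array([-0.2516,  0.1149, -4.7171]), 'moment': array([ 0.025 ,  0.2167, -0.0451]), 'grip_width': np.float64(21.0944), 'finger_force': np.float64(97.822)}
world [ 646.7 -103.2] [94.7 75.3] 70.72 tool [74.9  1.2] 0.7 bbox (234, 36, 175, 138)
rest_blue (0.71, array([428.,  49., 556., 173.]), array([ 602.9, -234.6]), array([115. ,  79.6]), 64.4)
top (0.91, [276.7, 157.3, 333.1, 205.1], ((600.4608154296875, -234.96905517578125), (112.52619934082031, 85.03671264648438), 64.74224090576172))
w (518, 80, 37, 94) [ 585.  -271.8] [29.5 77.8] 65.0
w (435, 51, 38, 106) [ 620.1 -198.2] [21.1 78. ] 64.9
t (314, 170, 18, 34) [ 582.8 -274. ] [19.4 76.4] 64.6
t (277, 158, 19, 33) [ 619.3 -197.1] [19.1 76.8] 64.6
```

The plate rides on the blade (74.9 mm ahead, +1.2 mm lateral, 0.7° turned). The blue rest is at about (601,-236), yaw −25.3°. I'll carry it over gently.

servo_tool --motion '[{"travel": [0,3,0],"dr": [0,0,0.003],"grip": 0},{"travel": [0,9,0],"dr": [0,0,0.008],"grip": 0},{"travel": [0,17,0],"dr": [0,0,0.014],"grip": 0},{"travel": [0,27,0],"dr": [0,0,0.022],"grip": 0},{"travel": [0,38,0],"dr": [0,0,0.03],"grip": 0}]'

```text
clock: 12.5
tcp_pos: [563.9, -115.3, 91.4]
orientation: [3.141, -0.0, -0.355]
force: [0.4, 0.1, -3.0]
grip_width: 21.0
finger_force: 97.8
```

servo_tool --motion '[{"travel": [0,12,0],"dr": [0,0,0.01],"grip": 0},{"travel": [0.3,24,0],"dr": [0,0,0.02],"grip": 0},{"travel": [0.6,36,0],"dr": [0,0,0.03],"grip": 0},{"travel": [0.8,47,0],"dr": [0,0,0.04],"grip": 0},{"travel": [1,57,0],"dr": [0,0,0.05],"grip": 0}]'

```text
clock: 13.0
tcp_pos: [545.0, -169.1, 91.4]
orientation: [3.142, -0.0, -0.405]
force: [0.5, 0.2, -3.7]
grip_width: 21.1
finger_force: 97.9
```

servo_tool --motion '[{"travel": [1,10,0],"dr": [0,0,0.008],"grip": 0},{"travel": [2,20,0],"dr": [0,0,0.015],"grip": 0},{"travel": [2.5,28,0],"dr": [0,0,0.02],"grip": 0},{"travel": [3,34,0],"dr": [0,0,0.024],"grip": 0},{"travel": [3,37,0],"dr": [0,0,0.025],"grip": 0}]'

```text
clock: 13.5
tcp_pos: [533.4, -203.9, 91.3]
orientation: [-3.142, -0.0, -0.43]
force: [0.1, 0.2, -3.0]
grip_width: 21.0
finger_force: 97.9
```

servo_tool --motion '[{"travel": [0,0,0],"dr": [0,0,0],"grip": 0},{"travel": [0,0,0],"dr": [0,0,0],"grip": 0},{"travel": [0,0,0],"dr": [0,0,0],"grip": 0}]'

```text
clock: 13.8
tcp_pos: [533.6, -202.9, 91.3]
orientation: [-3.141, 0.0, -0.429]
force: [-0.1, 0.1, -4.2]
grip_width: 20.9
finger_force: 97.9
```

```bash
python3 - <<'E'
from plate import *
s=sense(); print({k:np.round(s[k],4) for k in("clock","tcp_pos","orientation","force","moment","grip_width","finger_force")})
w=read_camera("wrist"); save(w,"w9.png",(190,10,450,230),3); f=s["tcp_pos"]; psi=s["orientation"][2]; plate(w,f,psi,f[2]-31.3+6.5)
ax=np.array([np.cos(psi),np.sin(psi)]); ay=np.array([np.sin(psi),-np.cos(psi)])
hsv=cv2.cvtColor(w["image"],cv2.COLOR_RGB2HSV); m=cv2.inRange(hsv,(100,150,60),(125,255,255))
for c in cv2.findContours(m,cv2.RETR_EXTERNAL,cv2.CHAIN_APPROX_NONE)[0]:
    if cv2.contourArea(c)>60:
        W=np.array([wonz(w,q,18)[:2]-f[:2] for q in c.reshape(-1,2)])@np.c_[ax,ay]; r=cv2.minAreaRect(W.astype(np.float32))
        print(cv2.boundingRect(c),np.round(r[0],1),np.round(r[1],1),round(r[2],1),W.min(0),W.max(0))
E
```

```text
{'clock': np.float64(13.8), 'tcp_pos': array([ 533.6432, -202.9209,   91.2829]), 'orientation': array([-3.1414e+00,  1.0000e-04, -4.2870e-01]), 'force': array([-0.1056,  0.0859, -4.2214]), 'moment': array([ 0.0049,  0.1238, -0.0451]), 'grip_width': np.float64(20.943), 'finger_force': np.float64(97.9149)}
world [ 601.2 -235.2] [94.9 75.1] 64.79 tool [74.9  1.3] 0.65 bbox (234, 36, 176, 138)
```

View pics/w9.png

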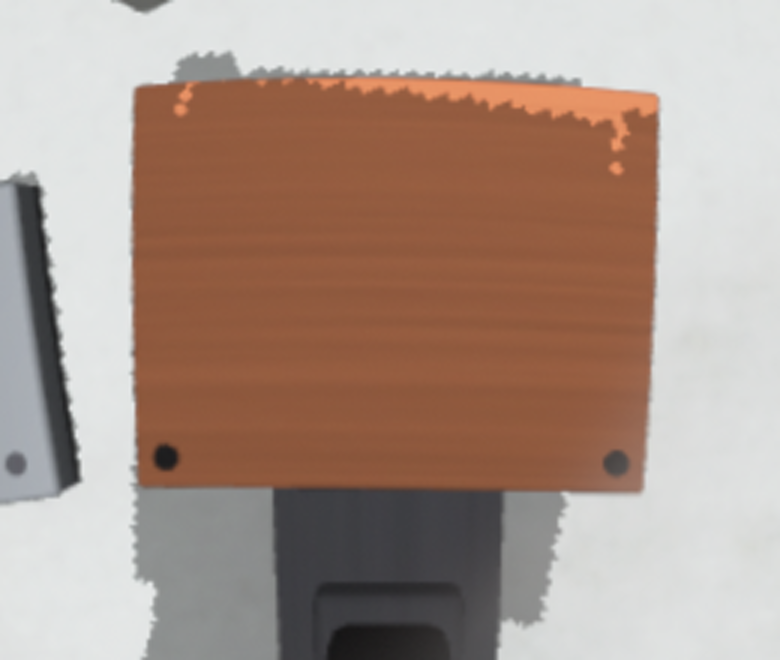

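The plate is still square on the blade and covers the blue rest from this height (corners at about (234,39), (409,41), (236,172), (404,173)). I'll lower it to just above the rails, where the rail edges will show, and measure the offset.

servo_tool --motion '[{"travel": [0,0,3],"dr": [0,0,0],"grip": 0},{"travel": [0,0,9],"dr": [0,0,0],"grip": 0},{"travel": [0,0,16],"dr": [0,0,0],"grip": 0},{"travel": [0,0,23],"dr": [0,0,0],"grip": 0},{"travel": [0,0,29],"dr": [0,0,0],"grip": 0}]'

```text
clock: 14.35
tcp_pos: [533.1, -203.0, 61.2]
orientation: [-3.141, 0.001, -0.429]
force: [-1.4, 0.5, -3.0]
grip_width: 20.5
finger_force: 97.9
```

servo_tool --motion '[{"travel": [0,0,5],"dr": [0,0,0],"grip": 0},{"travel": [0,0,8],"dr": [0,0,0],"grip": 0},{"travel": [0,0,9],"dr": [0,0,0],"grip": 0},{"travel": [0,0,9],"dr": [0,0,0],"grip": 0},{"travel": [0,0,9],"dr": [0,0,0],"grip": 0}]'

```text
clock: 14.85
tcp_pos: [533.8, -203.4, 53.7]
orientation: [3.142, -0.001, -0.429]
force: [-0.5, 0.9, -3.7]
grip_width: 21.0
finger_force: 97.9
```

```bash
cat > rel.py <<'E'
from plate import *
def rel(zp,zr=18):
    s=sense(); f=s["tcp_pos"]; psi=s["orientation"][2]
    print(np.round(s["clock"],2),np.round(f,1),np.round(s["orientation"],4),np.round(s["force"],1),np.round(s["moment"],3))
    w=read_camera("wrist"); plate(w,f,psi,zp)
    ax=np.array([np.cos(psi),np.sin(psi)]); ay=np.array([np.sin(psi),-np.cos(psi)])
    hsv=cv2.cvtColor(w["image"],cv2.COLOR_RGB2HSV); m=cv2.inRange(hsv,(100,140,50),(125,255,255))
    L=lambda uv:(wonz(w,uv,zr)[:2]-f[:2])@np.c_[ax,ay]
    lo=[];hi=[]
    for r in range(30,190,6):
        cs=np.where(m[r,180:460])[0]+180
        if len(cs): lo.append(L((cs[0]-.5,r))); hi.append(L((cs[-1]+.5,r)))
    lo,hi=np.array(lo),np.array(hi); lo=lo[lo[:,1]<-20]; hi=hi[hi[:,1]>20]
    for n,e in(("left",lo),("right",hi)): print(n,np.round(e,1).tolist())
    for a,b in((190,290),(350,450)):
        q=[(c,np.where(m[20:235,c])[0].max()+20.5) for c in range(a,b,4) if m[20:235,c].any()]
        print("near",np.round([L(u) for u in q],1).tolist())
E
python3 - <<'E'
from rel import *
z=sense()["tcp_pos"][2]; rel(z-31.3+6.5)
E
```

```text
14.85 [ 533.8 -203.4   53.7] [ 3.1415e+00 -7.0000e-04 -4.2920e-01] [-0.5  0.9 -3.7] [ 0.093  0.173 -0.043]
world [ 601.4 -235.7] [94.7 75.2] 64.74 tool [74.9  1.2] 0.67 bbox (234, 36, 175, 138)
left []
right [[114.0, 55.1], [110.4, 56.9], [106.7, 56.9], [103.1, 56.9], [99.4, 56.3], [95.8, 56.3], [92.2, 56.3], [88.6, 56.4], [85.0, 56.5], [81.4, 56.5], [77.8, 56.0], [74.3, 56.1], [70.7, 56.2], [67.1, 55.7], [63.6, 55.9], [60.0, 56.1], [56.4, 56.2], [52.8, 55.8], [49.2, 56.0]]
near []
near [[48.2, 54.5], [68.0, 56.0]]
```

```bash
sed -i 's/(100,140,50),(125,255,255)/(98,90,20),(128,255,255)/; s/range(30,190,6)/range(24,230,6)/' rel.py; python3 - <<'E'
from rel import *
z=sense()["tcp_pos"][2]; rel(z-31.3+6.5)
w=read_camera("wrist"); 
for r in(70,110,150,180): print(r,w["image"][r,218:244:2].tolist())
E
```

```text
14.9 [ 533.9 -203.4   53.7] [ 3.1415e+00 -8.0000e-04 -4.2920e-01] [-0.  -0.8 -4.3] [ 0.093  0.167 -0.002]
world [ 601.5 -235.7] [94.7 75.2] 64.74 tool [74.9  1.2] 0.67 bbox (234, 36, 175, 138)
left [[52.5, -50.2]]
right [[114.0, 55.8], [110.4, 57.0], [106.7, 57.0], [103.1, 57.0], [99.4, 57.0], [95.8, 57.0], [92.2, 56.4], [88.6, 57.1], [85.0, 56.5], [81.4, 56.6], [77.9, 56.7], [74.3, 56.2], [70.7, 56.3], [67.1, 56.4], [63.6, 56.6], [60.0, 56.1], [56.4, 56.3], [52.8, 56.5], [49.1, 56.0], [45.5, 56.3], [41.8, 55.9], [38.1, 55.5]]
near [[51.6, -49.9]]
near [[35.9, 52.8], [36.6, 55.3], [59.1, 56.5]]
70 [[229, 231, 231], [229, 232, 231], [229, 232, 232], [228, 231, 230], [228, 230, 230], [222, 224, 223], [149, 151, 151], [124, 128, 135], [117, 83, 77], [149, 92, 64], [149, 93, 64], [149, 92, 64], [148, 92, 64]]
110 [[230, 232, 232], [230, 232, 232], [229, 232, 232], [221, 224, 223], [149, 152, 152], [144, 147, 147], [146, 148, 147], [140, 142, 144], [113, 78, 80], [145, 90, 63], [145, 90, 63], [145, 91, 63], [146, 92, 64]]
150 [[227, 230, 230], [185, 189, 187], [143, 146, 145], [143, 146, 145], [143, 146, 145], [143, 146, 145], [143, 145, 145], [141, 144, 144], [95, 100, 119], [143, 90, 66], [146, 91, 63], [147, 92, 63], [147, 91, 63]]
180 [[228, 230, 230], [227, 229, 229], [200, 203, 203], [144, 146, 146], [143, 145, 145], [144, 146, 145], [144, 147, 146], [144, 147, 146], [144, 147, 147], [145, 147, 146], [144, 147, 145], [145, 148, 147], [146, 148, 147]]
```

The rest's rails span −50.2 to +56.3 mm laterally, so its centre is about +3.0. The plate is at +1.2 and the yaw matches. I'll shift 1.8 mm right and lower onto the rails.

servo_tool --motion '[{"travel": [0.4,1.8,0],"dr": [0,0,0],"grip": 0},{"travel": [0.4,1.8,0],"dr": [0,0,0],"grip": 0},{"travel": [0.4,1.8,3],"dr": [0,0,0],"grip": 0},{"travel": [0.4,1.8,5],"dr": [0,0,0],"grip": 0},{"travel": [0.4,1.8,6.5],"dr": [0,0,0],"grip": 0}]'

```text
clock: 15.5
tcp_pos: [533.1, -205.0, 46.5]
orientation: [-3.142, 0.0, -0.429]
force: [0.2, 0.3, -2.1]
grip_width: 21.1
finger_force: 98.0
```

servo_tool --motion '[{"travel": [0,0,1],"dr": [0,0,0],"grip": 0},{"travel": [0,0,3],"dr": [0,0,0],"grip": 0},{"travel": [0,0,5.5],"dr": [0,0,0],"grip": 0},{"travel": [0,0,7],"dr": [0,0,0],"grip": 0},{"travel": [0,0,7],"dr": [0,0,0],"grip": 0}]'

```text
clock: 16.0
tcp_pos: [533.0, -205.0, 39.6]
orientation: [-3.142, 0.0, -0.429]
force: [-0.2, 0.1, -1.4]
grip_width: 20.8
finger_force: 98.0
```

servo_tool --motion '[{"travel": [0,0,0],"dr": [0,0,0],"grip": 0},{"travel": [0,0,0],"dr": [0,0,0],"grip": 0}]'

```text
clock: 16.2
tcp_pos: [533.3, -205.2, 39.9]
orientation: [3.142, -0.0, -0.429]
force: [0.4, 0.5, -1.5]
grip_width: 21.2
finger_force: 98.0
```

```bash
python3 - <<'E'
from rel import *
rel(22)
E
```

```text
16.2 [ 533.3 -205.2   39.9] [ 3.1416e+00 -3.0000e-04 -4.2930e-01] [ 0.4  0.5 -1.5] [0.05  0.025 0.008]
world [ 600.6 -237.3] [94.7 75.2] 64.68 tool [74.6  1.2] 0.73 bbox (231, 33, 182, 144)
left [[114.1, -50.5], [110.7, -51.0], [107.3, -50.9], [103.9, -50.9], [100.5, -50.9], [97.2, -50.9], [93.9, -50.9], [90.6, -51.5], [87.3, -51.5], [84.0, -51.6], [80.7, -51.7], [77.4, -51.7], [74.1, -51.3], [70.8, -51.4], [67.5, -51.5], [64.2, -51.6], [60.9, -51.8], [57.6, -51.9], [54.3, -52.1], [50.9, -51.7], [47.6, -51.9], [44.2, -52.1], [40.8, -51.8], [37.4, -51.4]]
right [[114.1, 49.2], [111.3, 55.4], [107.8, 55.4], [104.4, 54.8], [101.0, 55.4], [97.6, 54.8], [94.2, 54.8], [90.9, 54.8], [87.6, 54.9], [84.3, 55.0], [81.0, 55.0], [77.6, 54.5], [74.3, 54.6], [71.1, 54.8], [67.7, 54.3], [64.4, 54.5], [61.1, 54.6], [57.8, 54.2], [54.4, 54.4], [51.1, 54.0], [47.7, 54.2], [44.3, 53.9], [40.9, 54.1], [37.5, 54.4]]
near [[37.7, -51.7], [37.1, -49.4], [113.9, -45.1], [113.7, -42.9], [114.1, -40.7], [113.9, -38.5], [113.7, -36.3], [113.5, -34.1], [113.4, -31.9]]
near [[113.1, 35.6], [112.7, 37.8], [112.9, 40.0], [112.5, 42.2], [112.7, 44.4], [112.4, 46.6], [36.0, 51.2], [36.0, 53.6], [59.7, 54.4]]
```

Plate down on the rails, within 0.4 mm laterally and 0.3° in yaw. I'll check the fore-aft centring before withdrawing.

```bash
python3 - <<'E'
from plate import *
s=sense(); f=s["tcp_pos"]; psi=s["orientation"][2]; w=read_camera("wrist")
ax=np.array([np.cos(psi),np.sin(psi)])
hsv=cv2.cvtColor(w["image"],cv2.COLOR_RGB2HSV); m=cv2.inRange(hsv,(98,90,20),(128,255,255)); m[235:]=0; m[:,:180]=0; m[:,460:]=0
im=w["image"].astype(int); g=(im[:,:,0]-im[:,:,2])>45; g[235:]=False
X=lambda c,r,z:round(float((wonz(w,(c,r),z)[:2]-f[:2])@ax),1)
for c in(240,250,260,382,392,402):
    b=np.where(m[:,c])[0]; o=np.where(g[:,c])[0]
    print(c,"rest far",X(c,b.min()-.5,18),"cu far",X(c,o.min()-.5,22),"cu near",X(c,o.max()+.5,22))
for c in(225,228,231,412,415,418):
    b=np.where(m[:,c])[0]
    if len(b): print(c,"rest",X(c,b.min()-.5,18),X(c,b.max()+.5,18))
E
```

```text
240 rest far 115.3 cu far 112.6 cu near 37.9
250 rest far 115.4 cu far 112.2 cu near 37.8
260 rest far 114.4 cu far 112.3 cu near 37.2Traceback (most recent call last):
  File "<stdin>", line 9, in <module>
    return umr_minimum(a, axis, None, out, keepdims, initial, where)
ValueError: zero-size array to reduction operation minimum which has no identity
```

The plate is about 1 mm off along the rails, which is fine. Withdrawing the blade straight back.

servo_tool --motion '[{"travel": [-3,0,0],"dr": [0,0,0],"grip": 0},{"travel": [-9,0,0],"dr": [0,0,0],"grip": 0},{"travel": [-18,0,0],"dr": [0,0,0],"grip": 0},{"travel": [-28,0,0],"dr": [0,0,0],"grip": 0},{"travel": [-38,0,0],"dr": [0,0,0],"grip": 0}]'

```text
clock: 16.8
tcp_pos: [497.5, -188.7, 39.7]
orientation: [-3.142, 0.001, -0.429]
force: [0.0, 0.1, -1.6]
grip_width: 21.0
finger_force: 98.0
```

servo_tool --motion '[{"travel": [-13,0,0],"dr": [0,0,0],"grip": 0},{"travel": [-28,0,0],"dr": [0,0,0],"grip": 0},{"travel": [-43,0,0],"dr": [0,0,0],"grip": 0},{"travel": [-56,0,0],"dr": [0,0,0],"grip": 0},{"travel": [-64,0,0],"dr": [0,0,0],"grip": 0}]'

```text
clock: 17.3
tcp_pos: [438.9, -161.7, 39.5]
orientation: [-3.141, 0.001, -0.429]
force: [-0.0, 0.6, -1.2]
grip_width: 21.1
finger_force: 98.0
```

servo_tool --motion '[{"travel": [0,0,0],"dr": [0,0,0],"grip": 0},{"travel": [0,0,0],"dr": [0,0,0],"grip": 0},{"travel": [0,0,3],"dr": [0,0,0],"grip": 0},{"travel": [0,0,5],"dr": [0,0,0],"grip": 0},{"travel": [0,0,5],"dr": [0,0,0],"grip": 0}]'

```text
clock: 17.8
tcp_pos: [440.4, -162.6, 34.3]
orientation: [-3.141, 0.001, -0.429]
force: [0.5, 0.7, -3.1]
grip_width: 21.0
finger_force: 98.0
```

Now about 3 mm above the table. I'll lower in small steps until contact shows in the force.

servo_tool --motion '[{"travel": [0,0,1],"dr": [0,0,0],"grip": 0},{"travel": [0,0,2],"dr": [0,0,0],"grip": 0},{"travel": [0,0,2],"dr": [0,0,0],"grip": 0},{"travel": [0,0,2],"dr": [0,0,0],"grip": 0}]'

```text
clock: 18.2
tcp_pos: [440.5, -162.7, 32.8]
orientation: [3.142, 0.0, -0.429]
force: [0.2, 0.7, -0.6]
grip_width: 21.1
finger_force: 98.0
```

```bash
python3 - <<'E'
from plate import *
s=sense(); print({k:np.round(s[k],4) for k in("clock","tcp_pos","orientation","force","moment","grip_width")})
w=read_camera("wrist"); plate(w,s["tcp_pos"],s["orientation"][2],22); print(wrect(w,"rest_blue",18)[:1])
E
```

```text
{'clock': np.float64(18.2), 'tcp_pos': array([ 440.4532, -162.651 ,   32.8071]), 'orientation': array([ 3.1416,  0.    , -0.4292]), 'force': array([ 0.2176,  0.7053, -0.5754]), 'moment': array([-0.0083,  0.0245,  0.0185]), 'grip_width': np.float64(21.1232)}Traceback (most recent call last):
  File "<stdin>", line 3, in <module>
  File "plate.py", line 5, in plate
    c=max(cv2.findContours(g,cv2.RETR_EXTERNAL,cv2.CHAIN_APPROX_NONE)[0],key=cv2.contourArea).reshape(-1,2)
      ~~~^^^^^^^^^^^^^^^^^^^^^^^^^^^^^^^^^^^^^^^^^^^^^^^^^^^^^^^^^^^^^^^^^^^^^^^^^^^^^^^^^^^^
ValueError: max() iterable argument is empty
```

servo_tool --motion '[{"travel": [0,0,0.7],"dr": [0,0,0],"grip": 0},{"travel": [0,0,1.2],"dr": [0,0,0],"grip": 0},{"travel": [0,0,1.2],"dr": [0,0,0],"grip": 0},{"travel": [0,0,1.2],"dr": [0,0,0],"grip": 0}]'

```text
clock: 18.65
tcp_pos: [440.4, -162.6, 31.6]
orientation: [-3.142, -0.0, -0.429]
force: [0.6, -0.5, -1.5]
grip_width: 21.1
finger_force: 98.0
```

servo_tool --motion '[{"travel": [0,0,0.4],"dr": [0,0,0],"grip": 0},{"travel": [0,0,0.4],"dr": [0,0,0],"grip": 0},{"travel": [0,0,0.4],"dr": [0,0,0],"grip": 0}]'

```text
clock: 18.95
tcp_pos: [440.5, -162.7, 31.4]
orientation: [3.142, -0.0, -0.429]
force: [-0.9, -0.3, 0.5]
grip_width: 20.9
finger_force: 98.7
```

servo_tool --motion '[{"travel": [0,0,0.4],"dr": [0,0,0],"grip": 0},{"travel": [0,0,0.4],"dr": [0,0,0],"grip": 0},{"travel": [0,0,0.4],"dr": [0,0,0],"grip": 0}]' --squeeze 40

```text
clock: 19.25
tcp_pos: [440.5, -162.7, 31.4]
orientation: [3.142, 0.0, -0.429]
force: [-3.2, 1.7, 5.2]
grip_width: 20.9
finger_force: 99.3
```

servo_tool --motion '[{"travel": [0,0,0.4],"dr": [0,0,0],"grip": 0.35},{"travel": [0,0,0],"dr": [0,0,0],"grip": 0.6},{"travel": [0,0,0],"dr": [0,0,0],"grip": 1},{"travel": [0,0,0],"dr": [0,0,0],"grip": 1},{"travel": [0,0,0],"dr": [0,0,0],"grip": 1}]'

```text
clock: 19.75
tcp_pos: [440.4, -162.6, 30.7]
orientation: [3.142, 0.0, -0.429]
force: [0.3, 0.6, -0.8]
grip_width: 84.7
finger_force: 0.0
```

Released. I'll raise straight up past the grip and check the final scene.

servo_tool --motion '[{"travel": [0,0,-15],"dr": [0,0,0],"grip": 1},{"travel": [0,0,-40],"dr": [0,0,0],"grip": 1},{"travel": [0,0,-80],"dr": [0,0,0],"grip": 1},{"travel": [0,0,-120],"dr": [0,0,0],"grip": 1},{"travel": [0,0,-160],"dr": [0,0,0],"grip": 1}]'

```text
clock: 20.25
tcp_pos: [440.1, -162.4, 192.2]
orientation: [-3.142, 0.0, -0.429]
force: [0.7, -0.2, -0.3]
grip_width: 85.4
finger_force: 0.0
```

servo_tool --motion '[{"travel": [0,0,-30],"dr": [0,0,0],"grip": 1},{"travel": [0,0,-30],"dr": [0,0,0],"grip": 1},{"travel": [0,0,-30],"dr": [0,0,0],"grip": 1},{"travel": [0,0,-30],"dr": [0,0,0],"grip": 1}]'

```text
clock: 20.65
tcp_pos: [439.6, -162.1, 219.1]
orientation: [-3.141, 0.003, -0.429]
force: [-0.4, 0.2, -0.7]
grip_width: 85.6
finger_force: 0.0
```

```bash
python3 - <<'E'
from h import *
s=sense(); print(s["clock"],np.round(s["tcp_pos"],1),np.round(s["force"],1))
for n in("top","scene","wrist"):
    p=read_camera(n); save(p,n+"_end.png")
    for l,z in(("copper_plate",21),("steel_plate",21),("rest_blue",16),("spatula",2)):
        for r in (wrect if n=="wrist" else rect)(p,l,z)[:1]: print(n,l,r)
    q=place_of("spatula_tip",p)
    if q: print(n,"tip",q[0]["score"],np.round((wonz if n=="wrist" else onz)(p,q[0]["at"],1),1))
E
```

```text
20.65 [ 439.6 -162.1  219.1] [-0.4  0.2 -0.7]
top copper_plate (0.75, [277.5, 158.0, 330.5, 204.2], ((602.2811279296875, -234.56646728515625), (96.15026092529297, 76.65863037109375), 64.61687469482422))
top steel_plate (0.84, [358.3, 180.6, 406.6, 223.0], ((533.5122680664062, -398.1280517578125), (98.64543151855469, 77.80184936523438), 70.78013610839844))
top rest_blue (0.62, [318.7, 173.2, 330.4, 204.5], ((576.7095336914062, -280.24713134765625), (8.555021286010742, 75.72930908203125), 61.97968292236328))
top spatula (0.5, [274.9, 222.3, 300.4, 268.9], ((433.9962463378906, -170.029541015625), (21.436494827270508, 33.69329071044922), 57.922691345214844))
scene copper_plate (0.69, [318.9, 179.5, 373.9, 213.6], ((601.8117065429688, -238.3525390625), (99.89923095703125, 76.45378112792969), 63.632266998291016))
scene steel_plate (0.72, [378.1, 221.0, 447.5, 271.2], ((534.1797485351562, -401.0943908691406), (101.03331756591797, 83.30841064453125), 70.1183090209961))
scene rest_blue (0.74, [313.4, 186.4, 379.8, 225.5], ((565.3729248046875, -247.51361083984375), (77.69232940673828, 131.00291442871094), 10.758331298828125))
scene spatula (0.89, [252.2, 198.5, 317.3, 252.2], ((500.78253173828125, -150.7382354736328), (125.5884780883789, 133.43746948242188), 62.32826232910156))
scene tip 0.81 [ 534.1 -216.6    1. ]
wrist copper_plate (0.95, array([275.,   0., 364.,  52.]), array([ 591.7, -233.5]), array([96.4, 60.6]), 65.5)
wrist steel_plate (0.85, array([428.,   0., 506.,  58.]), array([ 532.5, -400.2]), array([98.5, 75.9]), 71.4)
wrist rest_blue (0.69, array([270.,   0., 371.,  54.]), array([ 591.1, -233.9]), array([108.6,  65.9]), 65.6)
wrist spatula (0.66, array([301.,  74., 338., 200.]), array([ 474.4, -178.6]), array([ 44.4, 145.6]), 65.0)
wrist tip 0.67 [ 537.6 -206.1    1. ]
```

```bash
python3 -c "
from bench import job_done
print(job_done())"
```

```text
the job is handed in; nothing more can be done
None
```

I handed the job in at about 21 s: the copper plate lies on the blue rest, about 1 mm off centre and within 0.5° of square, the spatula stands flat on the trolley clear of the rest, and the steel plate was not touched.

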